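Lock the stop post into the gluing jig

ROBOT

A 6-joint arm with a two-finger parallel gripper is mounted at the origin on the work surface. World frame = base frame: x ahead of the robot, y to its left, z up, the work surface at z = 0. Lengths are in m, angles in degrees, forces in N, time in s.
With the tool pointing down it reaches from about 0.25 to 0.725 m from the base axis. Payload 9.7 kg.
Tool frame: the origin (TCP) lies on the centre line of the jaws, within the pads' length; the fingertips stand 19 mm ahead of it and the grasp point (between the pads) is the TCP (bot.tcp_to_tips is the z of the fingertips in the tool frame, in m); z points along the fingers, y is the line along which they close (so a half turn about z gives the same grasp; the last joint's range is limited). The gripper opens to 85 mm and grips with 20 to 120 N. Pads are 22 mm wide; open, the fingers measure 114 mm over their backs; the gripper's body (76 mm by 85 mm) begins 54 mm behind the grasp point. The pads swing forward as they close: fully open they stand 13 mm farther back than shut.
Start: joints at [-65.432, 4.979, 10.078, 95.1, 0, 90], TCP at [0.229, -0.5, 0.224] pointing down, gripper open.
Joint ranges: [-179.16, 179.16], [-48.56, 103.87], [-65.8, 70.77], [-126.05, 130.52], [-82.76, 87.17], [-180, 180]. Speed limits (degrees/s): [127.2, 127.2, 147.25, 180, 180, 180].

INTERFACE

Orientations are given as [roll, pitch, yaw] about the fixed x, y, z axes, in that order (R = Rz(yaw) Ry(pitch) Rx(roll)).
In Python, from workcell import bot gives the robot as it stands. The module is installed in compiled form; this text tells all that it offers.
- The arm moves only by the tool play_rows, never from a script. Its argument "increments" is a list of rows, each an object with "slide": the shift along the tool's x, y, z in mm, a list of three; "angular": the turn, a rotation vector about the tool's x, y, z in degrees, a list of three; "claw": the opening, from -1 (shut) to 1 (fully open). In form: [{"slide": [x, y, z], "angular": [rx, ry, rz], "claw": claw}, ...]. A call has 1 to 8 rows; each row shifts and turns the commanded pose from where the row before left it, along the tool's axes as they then stand; what a row does not reach is not made up. A row lasts 1/10 s, in which the tool goes at most 50 mm and 8.59 degrees, less where a joint would pass 70% of its speed; a pose out of reach is approached as far as the arm can. A call is refused whole if a number of a shift passes 50 or a number of a turn 8.59, either way. A call with a gripper value outside its range is refused whole. The fingers move at their own pace and stop on an object; "squeeze" is the grip in N (left out, the last holds). Time passes only in rows, so rows that do not move let the fingers close. It gives the time, the measured TCP pose, the force, the opening and the grip force at its end, in the units of the state.
- bot.get_obs(): the state, without advancing time (a new reading comes with each control period).
- bot.camera(name): name is "scene" or "top" or "wrist"; returns the picture (400x640x3 uint8, red, green, blue); there is no depth.
- bot.camera_info(name): a dict with "fovy" (degrees; the focal length in pixels is half the picture's height over the tangent of half this angle, whatever the lens; pixels are square), "cx", "cy" (the principal point, pixels), "k1" (the pictures are not rectified: a ray, as slopes to the right and down, at radius r is drawn at 1 + k1 r^2 times it, then the intrinsics apply), "R" (3x3) and "t" (3): a world point X has camera coordinates R X + t. Camera axes: x right, y down, z forward; pixel columns grow to the right and rows downward; lengths in m; the calibration is good to about 2 mm. A picture is of the moment at which its call begins: read the wrist's pose just before it. camera_info takes no time and is no camera call; for the wrist camera it gives the pose at the moment of the call.
- bot.job_done(): hands the job in; it is judged then, once.
The state is a dict: "time": time; "q": joint angles; "qd": joint speeds; "joint_efforts": joint torques, N m; "ee_pos": TCP position; "tcp_rot": TCP orientation; "wrist_force": force on the tool from outside, world axes, zero at the start; "torque": the same for the moment, N m; "opening": finger opening in m; "grasp_force": force on a finger pad.
Only numpy, scipy, OpenCV 4.12 (cv2) and the standard library are available. Lean on these libraries where they do the work, as an engineer would, in place of code of your own. Each camera call takes 0.05 s, during which the arm holds its last target. There are 200 camera calls.

TASK

Fit the stop post with the oblong T-foot into the gluing jig: drop its foot into the wide opening of the slot, slide the post along to the closed end of the slot, then give it a quarter turn either way so that its foot locks crosswise under the metal, and let go of it standing upright. Leave the look-alike post with the round foot where it stands.

Things in the scene. Friction and masses are not known exactly. Their poses are not given: they have to be found in the camera images.
- tpost_grip (a point): Post with OBLONG foot, loose, 84 mm tall, 0.1 kg, upright on the table. Wooden T-foot 60 x 30 x 12 mm thick; round steel shank 12 mm thick; wooden handle on top, 44 long x 20 wide x 34 mm high, parallel to the foot. Point: handle centre, on the shank axis, 67 mm above the foot's underside. x along handle and foot, y across (the 20 mm to grip), z up; same after a half turn.
- jig_entry (a point): Centre of the 90 x 50 mm opening in the top face of the jig (fixed plywood block, aluminium top, 260 x 130 x 32 mm high); 32 mm above the table. x along the slot to its closed end, y across, z up. Slot floor 26 mm below the top. T-foot enters lengthwise (along x). From 45 mm on, a 25 mm lead-in narrows to a 24 mm gap for the shank; lips 6 mm thick, channel below 20 mm high, 50 wide.
- jig_end (a point): Shank axis when the shank is against the gap's closed end: 144 mm along x from the entry point, level with the jig's top; axes as the entry's. Here the channel under the lips has side pockets (84 mm wide), so the foot can be turned crosswise, either way, when the shank is within 25 mm of this point, and then cannot slide back. Before that it fits only lengthwise.
- rpost_grip (a point): Look-alike post, loose, to be left alone: same height, shank and handle, but a ROUND foot, a disc 60 mm in diameter, too wide for the opening. Point and axes as for the other post. The two may stand in either place.
Mind the look-alikes: they are no part of the job. Leave any orange or yellow look-alike of the part that bears tpost_grip alone.

How it is judged:
By the outcome, as a careful person would: the job done as asked, in the order asked, and still so for the second after the job is handed in, with the robot touching nothing.
It also fails if it takes over 48 s, if anything falls off the work surface, if the arm or the gripper's body presses on something with over 40 N, if the wrist force passes 120 N, or if a joint passes its speed limit or range.

## Working session

There is one attempt and no reset: what is moved stays moved. The work goes in short steps, Python scripts to look and compute and a tool call to move; the robot and the scene stay as the last step left them, time stands still between calls to the robot, and variables do not carry over. Pictures are saved under pics/ and viewed, at most 10 in all, crops included, and the job is handed in when it is done.

Besides the shell and the picture viewer there is one more tool, called after ">>>" in YAML: its name, and indented under it one key for each argument. play_rows: Moves the arm, as the interface text tells. Its arguments: {"type":"object","properties":{"increments":{"type":"array"},"squeeze":{"type":"number"}},"required":["increments"]}

```bash
mkdir -p pics
cat > h.py <<'E'
import numpy as np, cv2
from workcell import bot
def ray(ci,u,v):
    f=200/np.tan(np.radians(ci['fovy'])/2)
    d=np.array([(u-ci['cx'])/f,(v-ci['cy'])/f]); s=d.copy()
    for _ in range(30): s=d/(1+ci['k1']*(s@s))
    R=np.array(ci['R']);t=np.array(ci['t'])
    return -R.T@t, R.T@np.array([s[0],s[1],1])
def onz(ci,u,v,z):
    o,d=ray(ci,u,v); return o+d*(z-o[2])/d[2]
def proj(ci,X):
    f=200/np.tan(np.radians(ci['fovy'])/2)
    c=np.array(ci['R'])@np.array(X)+np.array(ci['t']); s=c[:2]/c[2]
    return s*(1+ci['k1']*(s@s))*f+[ci['cx'],ci['cy']]
def snap(n,fn):
    ci=bot.camera_info(n); im=bot.camera(n); cv2.imwrite('pics/'+fn,im[...,::-1]); return ci,im
E
python3 - <<'E'
from h import *
for n in('top','scene'):
    ci,im=snap(n,n+'0.png'); print(n,ci)
print(bot.get_obs())
E
```

```text
top {'fovy': 48.304319810376974, 'cx': 325.21149920127567, 'cy': 200.6570626486731, 'k1': -0.12933771587699472, 'R': array([[ 1.22491744e-02, -9.99924641e-01,  8.18377181e-04],
       [-9.98300948e-01, -1.22759028e-02, -5.69606860e-02],
       [ 5.69664398e-02, -1.19265339e-04, -9.98376087e-01]]), 't': array([-0.04173914,  0.53546969,  1.18995115])}
scene {'fovy': 50.54653499391655, 'cx': 315.2825536265409, 'cy': 192.4018052462339, 'k1': -0.02898475763388659, 'R': array([[ 0.43909687,  0.898438  , -0.00175866],
       [ 0.62532257, -0.30702052, -0.71743298],
       [-0.645109  ,  0.31392284, -0.69662531]]), 't': array([-0.21549609, -0.28668222,  1.33559653])}
{'time': 0.1, 'q': array([-6.54341263e+01,  5.00863957e+00,  1.00382400e+01,  9.50991156e+01,
       -2.19497392e-03,  9.00005217e+01]), 'qd': array([-0.06161673, -0.09039133,  0.09976055, -0.05175028, -0.0445371 ,
       -0.04267498]), 'joint_efforts': array([-1.55956113e-03, -5.21559370e+01,  4.65654874e+01,  1.60272449e-02,
       -6.42261693e-05,  4.60825703e-06]), 'ee_pos': array([ 0.22855713, -0.50002558,  0.22364058]), 'tcp_rot': array([-1.79930485e+02,  2.19560522e-03,  2.45653547e+01]), 'wrist_force': array([ 0.72550498,  0.89042005, -0.40142979]), 'torque': array([ 0.09134236, -0.02437188, -0.02247634]), 'grasp_force': 0.0, 'opening': 0.08546645255544655}
```

View pics/top0.png

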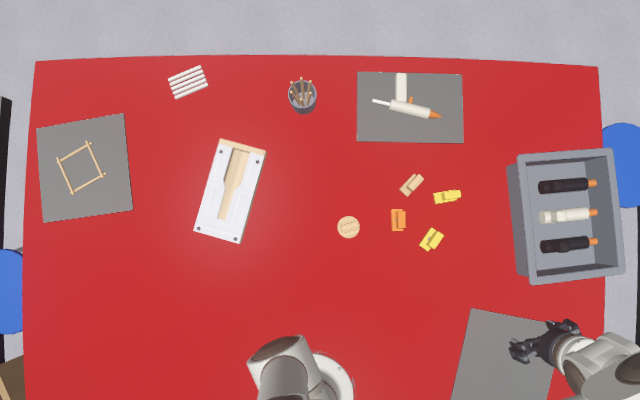

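View pics/scene0.png

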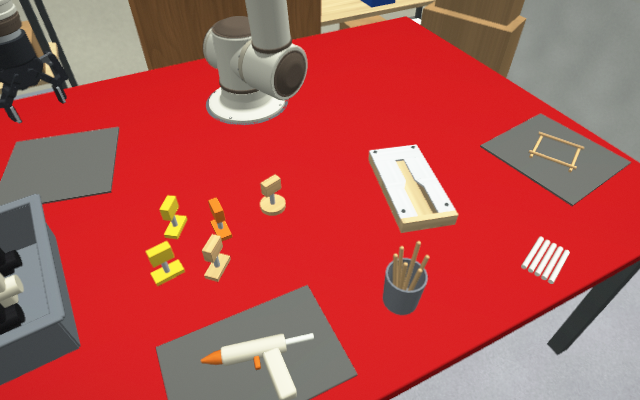

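The top view shows the tan T-post near (412,185), the round-foot post at (348,227), and orange and yellow look-alikes at (398,220), (447,196) and (431,240). The jig is near (230,190). I'll zoom in on the jig and the post.

Run:
```python
from h import *
im=cv2.imread('pics/top0.png')
a=cv2.resize(im[130:250,185:275],None,fx=4.4,fy=4.4,interpolation=cv2.INTER_CUBIC)
b=cv2.resize(im[165:225,380:440],None,fx=6.5,fy=6.5,interpolation=cv2.INTER_CUBIC)
o=np.zeros((528,796,3),np.uint8);o[:a.shape[0],:a.shape[1]]=a;o[:390,400:790]=b
cv2.imwrite('pics/crop0.png',o)
```

```text
(no output)
```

View pics/crop0.png

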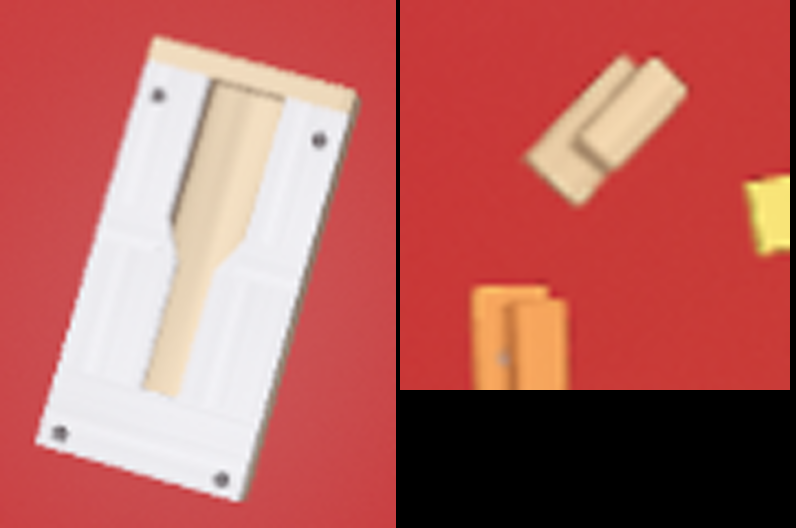

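The crop shows the slot's wide opening at the far end of the jig and its closed end towards the robot. The opening's far edge is at crop (212,80)-(285,98) and the closed end at crop (143,388)-(180,397). The T-post handle and its offset oblong foot can both be seen.

Run:
```python
from h import *
ci=bot.camera_info('top')
P=lambda x,y,z:onz(ci,x/4.4+185-.4,y/4.4+130-.4,z)
c=[P(*p,.032) for p in((155,37),(357,92),(243,500),(37,443))]
for i in range(4): print('side',np.linalg.norm(c[i]-c[(i+1)%4]).round(4))
fa,fb,ea,eb=[P(*p,.032)[:2] for p in((212,80),(285,98),(143,388),(180,397))]
print('widths',np.linalg.norm(fa-fb),np.linalg.norm(ea-eb))
F=(fa+fb)/2;E=(ea+eb)/2
print('len',np.linalg.norm(E-F)); C=sum(c)/4
ax=((c[3]+c[2]-c[0]-c[1])/2)[:2];ax/=np.linalg.norm(ax)
ax2=(E-F)/np.linalg.norm(E-F)
print('yaw',np.degrees(np.arctan2(ax[1],ax[0])),np.degrees(np.arctan2(ax2[1],ax2[0])),'C',C)
print('entry',F+.045*ax2,E-.15*ax2,'end',E-.006*ax2)
Q=lambda x,y,z:onz(ci,(x-400)/6.5+380-.4,y/6.5+165-.4,z)
h=[Q(*p,.084) for p in((655,57),(687,92),(610,172),(575,140))]
f=[Q(*p,.012) for p in((625,55),(527,157),(578,207))]
print('handle',sum(h)/4,[np.linalg.norm(h[i]-h[(i+1)%4]).round(4) for i in range(4)])
print('foot',(f[0]+f[2])/2,np.linalg.norm(f[0]-f[1]),np.linalg.norm(f[1]-f[2]))
d=h[2]-h[1];print('yaw h',np.degrees(np.arctan2(d[1],d[0])));d=f[1]-f[0];print('yaw f',np.degrees(np.arctan2(d[1],d[0])))
# others
im=cv2.imread('pics/top0.png');print('orange',onz(ci,398,220,.05),'round',onz(ci,348,227,.05),'y',onz(ci,447,196,.05),onz(ci,431,240,.05))
```

```text
side 0.1306
side 0.2579
side 0.132
side 0.2594
widths 0.046802135134649835 0.023530858277686702
len 0.1929898753173377
yaw 165.3708831353786 165.34342637650633 C [0.55983786 0.22236696 0.032     ]
entry [0.62607493 0.2050078 ] [0.62801964 0.20449919] end [0.48870543 0.24093476]
handle [ 0.5820417  -0.26588395  0.084     ] [np.float64(0.0188), np.float64(0.0446), np.float64(0.0187), np.float64(0.0463)]
foot [ 0.58253723 -0.26769212  0.012     ] 0.060247778358555805 0.029918309014118336
yaw h 136.22796276464055
yaw f 136.41499599942998
orange [ 0.48540311 -0.22704733  0.05      ] round [ 0.46563171 -0.09565303  0.05      ] y [ 0.55030492 -0.35803421  0.05      ] [ 0.43360859 -0.31502446  0.05      ]
```

>>> play_rows:
  increments:
    - {"slide": [25,-4,0],"angular": [0,0,0],"claw": 0.1}
    - {"slide": [48,-8,0],"angular": [0,0,0],"claw": 0.1}
    - {"slide": [48,-8,0],"angular": [0,0,0],"claw": 0.1}
    - {"slide": [48,-8,0],"angular": [0,0,0],"claw": 0.1}
    - {"slide": [48,-8,0],"angular": [0,0,0],"claw": 0.1}
    - {"slide": [48,-8,0],"angular": [0,0,0],"claw": 0.1}
    - {"slide": [48,-8,0],"angular": [0,0,0],"claw": 0.1}
    - {"slide": [45,-5,0],"angular": [0,0,0],"claw": 0.1}

```text
time: 0.9
ee_pos: [0.532, -0.2977, 0.224]
tcp_rot: [-180.0, 0.0, 24.6]
wrist_force: [-0.6, -0.4, -0.2]
opening: 0.0473
grasp_force: 0.0
```

>>> play_rows:
  increments:
    - {"slide": [30,-4,0],"angular": [0,0,0],"claw": 0.1}
    - {"slide": [15,-2,0],"angular": [0,0,8.5],"claw": 0.1}
    - {"slide": [0,0,0],"angular": [0,0,8.5],"claw": 0.1}
    - {"slide": [0,0,0],"angular": [0,0,8.5],"claw": 0.1}
    - {"slide": [0,0,0],"angular": [0,0,8.5],"claw": 0.1}
    - {"slide": [0,0,0],"angular": [0,0,8.5],"claw": 0.1}
    - {"slide": [0,0,0],"angular": [0,0,8.5],"claw": 0.1}
    - {"slide": [0,0,0],"angular": [0,0,8.5],"claw": 0.1}

```text
time: 1.7
ee_pos: [0.549, -0.3097, 0.2236]
tcp_rot: [-178.1, 0.1, -30.1]
wrist_force: [1.0, -0.5, -0.3]
opening: 0.047
grasp_force: 0.0
```

>>> play_rows:
  increments:
    - {"slide": [0,0,0],"angular": [0,0,8.5],"claw": 0.1}
    - {"slide": [0,0,0],"angular": [0,0,0.3],"claw": 0.1}
    - {"slide": [0,0,0],"angular": [0,0,0],"claw": 0.1}

```text
time: 2.0
ee_pos: [0.5228, -0.3472, 0.2239]
tcp_rot: [-176.4, 0.5, -35.2]
wrist_force: [0.8, 0.4, -0.4]
opening: 0.047
grasp_force: 0.0
```

```bash
cat >> h.py <<'E'
def togo(X,yaw=None):
    "tool-frame shift (mm) and turn (deg) to the world target"
    from scipy.spatial.transform import Rotation as Ro
    o=bot.get_obs(); R=Ro.from_euler('xyz',o['tcp_rot'],degrees=True)
    print('pos',(o['ee_pos']*1e3).round(1),'rot',o['tcp_rot'].round(2),'t',round(o['time'],2),'F',o['wrist_force'].round(1),'open',round(o['opening']*1e3,1),'grip',round(o['grasp_force'],1))
    print('slide',(R.inv().apply(np.array(X)-o['ee_pos'])*1e3).round(1))
    if yaw is not None: print('turn',np.degrees((R.inv()*Ro.from_euler('xyz',[180,0,yaw],degrees=True)).as_rotvec()).round(2))
E
python3 - <<'E'
from h import *
togo([.582,-.267,.067],-43.7)
ci,im=snap('wrist','w1.png')
for p in([.582,-.267,.084],[.582,-.267,.0]): print(proj(ci,p))
E
```

```text
pos [ 522.8 -347.2  223.9] rot [-176.36    0.48  -35.23] t 2.0 F [ 0.8  0.4 -0.4] open 47.0 grip 0.0
slide [  3.5 -89.5 162.8]
turn [-3.6   0.75  8.46]
[215.97902343 183.59882712]
[242.94884684 166.72339925]
```

View pics/w1.png

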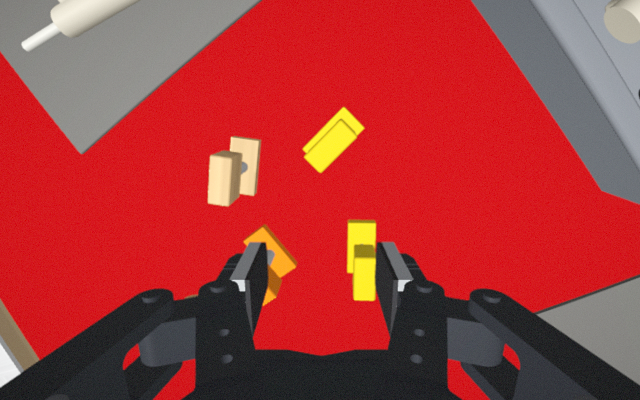

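The wrist view shows the tan T-post at about (225,175), close to where my estimate projects. The TCP drifted during the turn, so I'll check the joints.

Run:
```python
from h import *
print(bot.get_obs()['q'].round(2),bot.get_obs()['qd'].round(1)); togo([.582,-.267,.067],-43.7)
```

```text
[-35.19  16.6   23.37  97.25   3.64 179.94] [ 1.6 -0.1  0.  -0.   0.1  0.1]
pos [ 523.4 -346.4  224. ] rot [-176.36    0.47  -35.13] t 2.05 F [-0.2 -0.7 -0.3] open 47.0 grip 0.0
slide [  3.6 -88.5 162.9]
turn [-3.6   0.74  8.55]
```

Joint 6 reached its limit, since yaw = q1 + 180 − q6. I'll use the equivalent half-turn grasp at yaw 136.3, which puts q6 near 19.

>>> play_rows:
  increments:
    - {"slide": [0,0,0],"angular": [-3.6,0.7,-2],"claw": 0.1}
    - {"slide": [0,0,0],"angular": [0,0,-8.5],"claw": 0.1}
    - {"slide": [0,0,0],"angular": [0,0,-8.5],"claw": 0.1}
    - {"slide": [0,0,0],"angular": [0,0,-8.5],"claw": 0.1}
    - {"slide": [0,0,0],"angular": [0,0,-8.5],"claw": 0.1}
    - {"slide": [0,0,0],"angular": [0,0,-8.5],"claw": 0.1}
    - {"slide": [0,0,0],"angular": [0,0,-8.5],"claw": 0.1}
    - {"slide": [0,0,0],"angular": [0,0,-8.5],"claw": 0.1}

```text
time: 2.85
ee_pos: [0.5244, -0.3449, 0.2242]
tcp_rot: [179.7, -0.2, 26.9]
wrist_force: [-0.2, 0.1, -0.5]
opening: 0.0469
grasp_force: 0.0
```

>>> play_rows:
  increments:
    - {"slide": [0,0,0],"angular": [0,0,-8.5],"claw": 0.1}
    - {"slide": [0,0,0],"angular": [0,0,-8.5],"claw": 0.1}
    - {"slide": [0,0,0],"angular": [0,0,-8.5],"claw": 0.1}
    - {"slide": [0,0,0],"angular": [0,0,-8.5],"claw": 0.1}
    - {"slide": [0,0,0],"angular": [0,0,-8.5],"claw": 0.1}
    - {"slide": [0,0,0],"angular": [0,0,-8.5],"claw": 0.1}
    - {"slide": [0,0,0],"angular": [0,0,-8.5],"claw": 0.1}
    - {"slide": [0,0,0],"angular": [0,0,-8.5],"claw": 0.1}

```text
time: 3.65
ee_pos: [0.5244, -0.3449, 0.2242]
tcp_rot: [179.7, 0.2, 94.9]
wrist_force: [-1.1, -0.1, -0.6]
opening: 0.0468
grasp_force: 0.0
```

>>> play_rows:
  increments:
    - {"slide": [0,0,0],"angular": [0,0,-8.5],"claw": 0.1}
    - {"slide": [0,0,0],"angular": [0,0,-8.5],"claw": 0.1}
    - {"slide": [0,0,0],"angular": [0,0,-8.5],"claw": 0.1}
    - {"slide": [0,0,0],"angular": [0,0,-8.5],"claw": 0.1}
    - {"slide": [0,0,0],"angular": [0,0,-8.5],"claw": 0.1}
    - {"slide": [0,0,0],"angular": [0,0,0],"claw": 0.1}
    - {"slide": [0,0,0],"angular": [0,0,0],"claw": 0.1}

```text
time: 4.35
ee_pos: [0.5241, -0.3454, 0.2242]
tcp_rot: [179.9, 0.3, 136.7]
wrist_force: [-0.4, 0.1, 0.4]
opening: 0.0468
grasp_force: 0.0
```

Run:
```python
from h import *
togo([.582,-.267,.067],136.3);print(bot.get_obs()['q'].round(1))
```

```text
pos [ 524.1 -345.4  224.2] rot [179.91   0.31 136.7 ] t 4.35 F [-0.4  0.1  0.4] open 46.8 grip 0.0
slide [ 12.4  96.5 157.3]
turn [0.09 0.31 0.4 ]
[-33.4  15.8  22.4  96.4   0.    9.9]
```

>>> play_rows:
  increments:
    - {"slide": [4,30,0],"angular": [0,0.3,0.4],"claw": 0.1}
    - {"slide": [5,40,0],"angular": [0,0,0],"claw": 0.1}
    - {"slide": [3.4,26.5,10],"angular": [0,0,0],"claw": 0.1}
    - {"slide": [0,0,35],"angular": [0,0,0],"claw": 0.1}
    - {"slide": [0,0,0],"angular": [0,0,0],"claw": 0.1}
    - {"slide": [0,0,0],"angular": [0,0,0],"claw": 0.1}

```text
time: 4.95
ee_pos: [0.5805, -0.2673, 0.1796]
tcp_rot: [179.9, -0.1, 136.4]
wrist_force: [-1.0, 0.5, 0.5]
opening: 0.0469
grasp_force: 0.0
```

Run:
```python
from h import *
togo([.582,-.267,.067],136.3)
ci,im=snap('wrist','w2.png')
for p in([.582,-.267,.084],[.582,-.267,.0]): print(proj(ci,p))
```

```text
pos [ 580.5 -267.3  179.6] rot [ 1.7994e+02 -6.0000e-02  1.3637e+02] t 4.95 F [-1.   0.5  0.5] open 46.9 grip 0.0
slide [ -1.    1.1 112.6]
turn [ 0.06 -0.06  0.07]
[322.33647946 198.52038412]
[321.86870013 176.1789073 ]
```

View pics/w2.png

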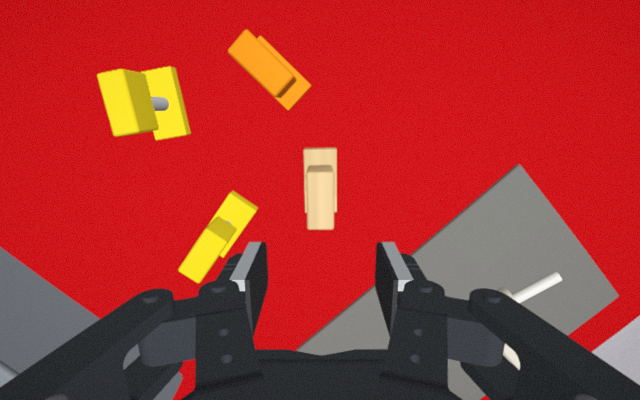

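The wrist view shows the handle top centred near (320,201), running from row 172 to 229 and parallel to the image column. The yellow post at (220,235) is clear of the left finger. I'll convert that centre to world coordinates.

Run:
```python
from h import *
ci=bot.camera_info('wrist'); im=cv2.imread('pics/w2.png')
a=onz(ci,320,172.5,.084);b=onz(ci,320.3,229.5,.084);print(a,b,(a+b)/2,np.linalg.norm(a-b))
c=onz(ci,320.5,148.5,.012);print('foot far edge',c)
m=(a+b)/2; togo([m[0],m[1],.067],136.3)
print('foot offset along', np.linalg.norm((c-m)[:2]))
```

```text
[ 0.56782355 -0.25587825  0.084     ] [ 0.59908154 -0.28538161  0.084     ] [ 0.58345254 -0.27062993  0.084     ] 0.042982673854886314
foot far edge [ 0.5618832  -0.24962733  0.012     ]
pos [ 580.9 -267.8  180.8] rot [1.7990e+02 6.0000e-02 1.3636e+02] t 5.0 F [-0.  -0.8  0.1] open 46.7 grip 0.0
slide [ -3.7  -0.5 113.8]
turn [0.1  0.06 0.06]
foot offset along 0.03010557787427761
```

>>> play_rows:
  increments:
    - {"slide": [-3,0,25],"angular": [0,0,0],"claw": 0.1}
    - {"slide": [0,0,35],"angular": [0,0,0],"claw": 0.1}
    - {"slide": [0,0,30],"angular": [0,0,0],"claw": 0.1}
    - {"slide": [0,0,16],"angular": [0,0,0],"claw": 0.1}
    - {"slide": [0,0,7],"angular": [0,0,0],"claw": 0.1}
    - {"slide": [0,0,0],"angular": [0,0,0],"claw": 0.1}
    - {"slide": [0,0,0],"angular": [0,0,0],"claw": -1}
    - {"slide": [0,0,0],"angular": [0,0,0],"claw": -1}
  squeeze: 50

```text
time: 5.8
ee_pos: [0.584, -0.2701, 0.0684]
tcp_rot: [179.9, 0.2, 136.4]
wrist_force: [-3.7, -4.0, 23.0]
opening: 0.0187
grasp_force: 32.2
```

>>> play_rows:
  increments:
    - {"slide": [0,0,0],"angular": [0,0,0],"claw": -1}
    - {"slide": [0,0,0],"angular": [0,0,0],"claw": -1}
    - {"slide": [0,0,0],"angular": [0,0,0],"claw": -1}
    - {"slide": [0,0,0],"angular": [0,0,0],"claw": -1}

```text
time: 6.2
ee_pos: [0.584, -0.2701, 0.0686]
tcp_rot: [179.9, 0.2, 136.5]
wrist_force: [-1.2, -1.3, 5.8]
opening: 0.0185
grasp_force: 49.6
```

>>> play_rows:
  increments:
    - {"slide": [0,0,-15],"angular": [0,0,0],"claw": -1}
    - {"slide": [0,0,-35],"angular": [0,0,0],"claw": -1}
    - {"slide": [0,0,-30],"angular": [0,0,0],"claw": -1}
    - {"slide": [15,19,-10],"angular": [0,0,0],"claw": -1}
    - {"slide": [26,33,0],"angular": [0,0,0],"claw": -1}
    - {"slide": [26,33,0],"angular": [0,0,0],"claw": -1}
    - {"slide": [26,33,0],"angular": [0,0,0],"claw": -1}
    - {"slide": [26,33,0],"angular": [0,0,0],"claw": -1}

```text
time: 7.0
ee_pos: [0.6009, -0.0766, 0.1581]
tcp_rot: [179.9, 0.1, 136.4]
wrist_force: [0.9, 0.2, -0.6]
opening: 0.0184
grasp_force: 49.1
```

>>> play_rows:
  increments:
    - {"slide": [28,35,0],"angular": [0,0,0],"claw": -1}
    - {"slide": [28,35,0],"angular": [0,0,0],"claw": -1}
    - {"slide": [28,35,0],"angular": [0,0,0],"claw": -1}
    - {"slide": [28,35,0],"angular": [0,0,0],"claw": -1}
    - {"slide": [28,35,0],"angular": [0,0,0],"claw": -1}
    - {"slide": [24,30,0],"angular": [0,0,0],"claw": -1}
    - {"slide": [10,13,0],"angular": [0,0,-4],"claw": -1}
    - {"slide": [4,5,0],"angular": [0,0,-8],"claw": -1}

```text
time: 7.8
ee_pos: [0.6248, 0.2086, 0.1579]
tcp_rot: [179.9, 0.0, 148.8]
wrist_force: [0.5, -0.5, -1.8]
opening: 0.0184
grasp_force: 49.1
```

>>> play_rows:
  increments:
    - {"slide": [0,0,0],"angular": [0,0,-8],"claw": -1}
    - {"slide": [0,0,0],"angular": [0,0,-6],"claw": -1}
    - {"slide": [0,0,0],"angular": [0,0,-3],"claw": -1}
    - {"slide": [0,0,0],"angular": [0,0,0],"claw": -1}
    - {"slide": [0,0,0],"angular": [0,0,0],"claw": -1}

```text
time: 8.3
ee_pos: [0.625, 0.2062, 0.1578]
tcp_rot: [179.9, 0.1, 165.4]
wrist_force: [0.1, 1.1, -1.4]
opening: 0.0185
grasp_force: 49.1
```

Run:
```python
from h import *
togo([.627,.205,.11],165.4)
snap('wrist','w3.png'); ci=bot.camera_info('wrist')
e=np.array([.627,.205,.032]);x=np.array([np.cos(np.radians(165.4)),np.sin(np.radians(165.4)),0]);y=np.array([-x[1],x[0],0])
for n,p in(('far',e-.045*x),('fl',e-.045*x+.025*y),('fr',e-.045*x-.025*y),('end',e+.144*x)): print(n,proj(ci,p).round(0))
togo([.627,.205,.11],165.4)
```

```text
pos [625.  206.2 157.8] rot [1.7990e+02 9.0000e-02 1.6536e+02] t 8.3 F [ 0.1  1.1 -1.4] open 18.5 grip 49.1
slide [-2.1 -0.7 47.8]
turn [ 0.1   0.09 -0.04]
far [321. 243.]
fl [291. 243.]
fr [351. 243.]
end [321.  -6.]
pos [625.  206.2 157.6] rot [1.7991e+02 8.0000e-02 1.6537e+02] t 8.35 F [ 0.1  0.5 -0.8] open 18.3 grip 49.1
slide [-2.1 -0.7 47.6]
turn [ 0.09  0.08 -0.03]
```

View pics/w3.png

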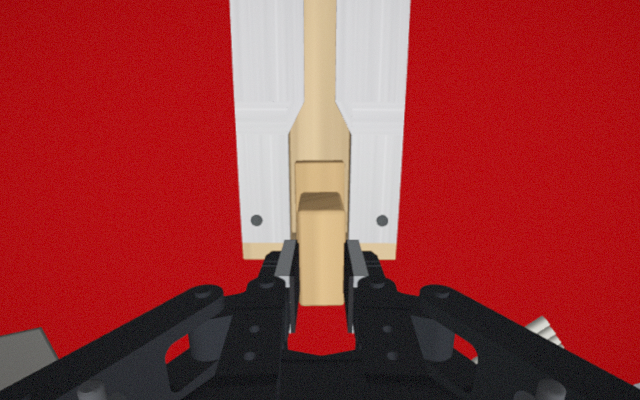

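The wrist view shows the foot (far edge at row 161) aligned over the opening. The slot edges at columns 290 and 350 and the aluminium edge at row 243 match the prediction. I'll lower the post.

>>> play_rows:
  increments:
    - {"slide": [-2,-0.5,15],"angular": [0,0,0],"claw": -1}
    - {"slide": [0,0,25],"angular": [0,0,0],"claw": -1}
    - {"slide": [0,0,15],"angular": [0,0,0],"claw": -1}
    - {"slide": [0,0,10],"angular": [0,0,0],"claw": -1}
    - {"slide": [0,0,8],"angular": [0,0,0],"claw": -1}
    - {"slide": [0,0,6],"angular": [0,0,0],"claw": -1}
    - {"slide": [0,0,1],"angular": [0,0,0],"claw": -1}
    - {"slide": [0,0,0],"angular": [0,0,0],"claw": -1}

```text
time: 9.15
ee_pos: [0.6271, 0.2053, 0.0774]
tcp_rot: [179.9, 0.1, 165.5]
wrist_force: [-0.8, 0.2, 0.2]
opening: 0.0183
grasp_force: 49.1
```

Run:
```python
from h import *
togo([.627-.144*.9677,.205+.144*.2521,.078],165.4)
```

```text
pos [627.1 205.3  77.4] rot [1.7991e+02 9.0000e-02 1.6546e+02] t 9.15 F [-0.8  0.2  0.2] open 18.3 grip 49.1
slide [ 1.44e+02 -1.00e-01 -8.00e-01]
turn [0.09 0.09 0.06]
```

>>> play_rows:
  increments:
    - {"slide": [8,0,0],"angular": [0,0,0],"claw": -1}
    - {"slide": [15,0,0],"angular": [0,0,0],"claw": -1}
    - {"slide": [15,0,0],"angular": [0,0,0],"claw": -1}
    - {"slide": [15,0,0],"angular": [0,0,0],"claw": -1}
    - {"slide": [15,0,0],"angular": [0,0,0],"claw": -1}
    - {"slide": [15,0,0],"angular": [0,0,0],"claw": -1}
    - {"slide": [12,0,0],"angular": [0,0,0],"claw": -1}
    - {"slide": [5,0,0],"angular": [0,0,0],"claw": -1}

```text
time: 9.95
ee_pos: [0.5291, 0.2307, 0.0775]
tcp_rot: [179.9, 0.1, 165.5]
wrist_force: [0.1, 0.2, -1.9]
opening: 0.0183
grasp_force: 49.1
```

>>> play_rows:
  increments:
    - {"slide": [10,0,0],"angular": [0,0,0],"claw": -1}
    - {"slide": [10,0,0],"angular": [0,0,0],"claw": -1}
    - {"slide": [8,0,0],"angular": [0,0,0],"claw": -1}
    - {"slide": [5,0,0],"angular": [0,0,0],"claw": -1}
    - {"slide": [3,0,0],"angular": [0,0,0],"claw": -1}
    - {"slide": [2,0,0],"angular": [0,0,0],"claw": -1}
    - {"slide": [2,0,0],"angular": [0,0,0],"claw": -1}
    - {"slide": [0,0,0],"angular": [0,0,0],"claw": -1}

```text
time: 10.75
ee_pos: [0.4913, 0.2403, 0.0768]
tcp_rot: [179.9, 0.1, 165.5]
wrist_force: [-0.3, -0.2, -1.1]
opening: 0.0182
grasp_force: 49.1
```

Run:
```python
from h import *
togo([.627-.144*.9677,.205+.144*.2521,.078],165.4)
```

```text
pos [491.3 240.3  76.8] rot [1.7993e+02 6.0000e-02 1.6546e+02] t 10.75 F [-0.3 -0.2 -1.1] open 18.2 grip 49.1
slide [ 3.8  0.  -1.2]
turn [0.07 0.06 0.06]
```

>>> play_rows:
  increments:
    - {"slide": [1,0,0],"angular": [0,0,0],"claw": -1}
    - {"slide": [1,0,0],"angular": [0,0,0],"claw": -1}
    - {"slide": [1,0,0],"angular": [0,0,0],"claw": -1}
    - {"slide": [0,0,0],"angular": [0,0,0],"claw": -1}

```text
time: 11.15
ee_pos: [0.4887, 0.241, 0.0769]
tcp_rot: [179.9, 0.1, 165.5]
wrist_force: [1.4, -0.5, -0.6]
opening: 0.0185
grasp_force: 49.0
```

>>> play_rows:
  increments:
    - {"slide": [0.7,0,0],"angular": [0,0,0],"claw": -1}
    - {"slide": [0.7,0,0],"angular": [0,0,0],"claw": -1}
    - {"slide": [0,0,0],"angular": [0,0,0],"claw": -1}

```text
time: 11.45
ee_pos: [0.4876, 0.2413, 0.077]
tcp_rot: [179.9, 0.1, 165.4]
wrist_force: [4.8, -2.7, -1.6]
opening: 0.0184
grasp_force: 49.0
```

The post touches the closed end (about 5 N). I'll back off 1 mm and give it the quarter turn.

>>> play_rows:
  increments:
    - {"slide": [-1,0,0],"angular": [0,0,0],"claw": -1}
    - {"slide": [0,0,0],"angular": [0,0,-3],"claw": -1}
    - {"slide": [0,0,0],"angular": [0,0,-6],"claw": -1}
    - {"slide": [0,0,0],"angular": [0,0,-6],"claw": -1}
    - {"slide": [0,0,0],"angular": [0,0,-6],"claw": -1}
    - {"slide": [0,0,0],"angular": [0,0,-6],"claw": -1}
    - {"slide": [0,0,0],"angular": [0,0,-6],"claw": -1}
    - {"slide": [0,0,0],"angular": [0,0,-6],"claw": -1}

```text
time: 12.25
ee_pos: [0.4878, 0.2415, 0.0768]
tcp_rot: [179.9, 0.1, -155.3]
wrist_force: [1.5, 0.4, -2.0]
opening: 0.0183
grasp_force: 49.1
```

>>> play_rows:
  increments:
    - {"slide": [0,0,0],"angular": [0,0,-7],"claw": -1}
    - {"slide": [0,0,0],"angular": [0,0,-7],"claw": -1}
    - {"slide": [0,0,0],"angular": [0,0,-7],"claw": -1}
    - {"slide": [0,0,0],"angular": [0,0,-7],"claw": -1}
    - {"slide": [0,0,0],"angular": [0,0,-7],"claw": -1}
    - {"slide": [0,0,0],"angular": [0,0,-7],"claw": -1}
    - {"slide": [0,0,0],"angular": [0,0,-6],"claw": -1}
    - {"slide": [0,0,0],"angular": [0,0,-3],"claw": -1}

```text
time: 13.05
ee_pos: [0.4873, 0.2414, 0.0766]
tcp_rot: [180.0, 0.1, -104.3]
wrist_force: [-0.3, 0.6, -1.1]
opening: 0.0184
grasp_force: 49.1
```

Run:
```python
from h import *
togo([.4885,.241,.0746],-104.6)
```

```text
pos [487.3 241.4  76.6] rot [ 1.7995e+02  7.0000e-02 -1.0429e+02] t 13.05 F [-0.3  0.6 -1.1] open 18.4 grip 49.1
slide [ 0.1 -1.3  2. ]
turn [0.05 0.07 0.31]
```

>>> play_rows:
  increments:
    - {"slide": [0,0,0.8],"angular": [0,0,0],"claw": -1}
    - {"slide": [0,0,0.8],"angular": [0,0,0],"claw": -1}
    - {"slide": [0,0,0.4],"angular": [0,0,0],"claw": -1}
    - {"slide": [0,0,0],"angular": [0,0,0],"claw": -1}

```text
time: 13.45
ee_pos: [0.4879, 0.2412, 0.0748]
tcp_rot: [-180.0, 0.1, -104.6]
wrist_force: [-0.8, 0.2, -0.9]
opening: 0.0183
grasp_force: 49.1
```

>>> play_rows:
  increments:
    - {"slide": [0,0,0],"angular": [0,0,0],"claw": -0.3}
    - {"slide": [0,0,0],"angular": [0,0,0],"claw": 0.1}
    - {"slide": [0,0,0],"angular": [0,0,0],"claw": 0.1}
    - {"slide": [0,0,0],"angular": [0,0,0],"claw": 0.1}
    - {"slide": [0,0,0],"angular": [0,0,0],"claw": 0.1}

```text
time: 13.95
ee_pos: [0.4881, 0.2412, 0.0749]
tcp_rot: [-179.9, 0.1, -104.5]
wrist_force: [1.1, 0.4, 0.1]
opening: 0.0466
grasp_force: 0.0
```

>>> play_rows:
  increments:
    - {"slide": [0,0,-10],"angular": [0,0,0],"claw": 0.1}
    - {"slide": [0,0,-20],"angular": [0,0,0],"claw": 0.1}
    - {"slide": [0,0,-40],"angular": [0,0,0],"claw": 0.1}
    - {"slide": [0,0,-40],"angular": [0,0,0],"claw": 0.1}
    - {"slide": [0,0,-20],"angular": [0,0,0],"claw": 0.1}
    - {"slide": [0,0,0],"angular": [0,0,0],"claw": 0.1}

```text
time: 14.55
ee_pos: [0.489, 0.2416, 0.2092]
tcp_rot: [-179.7, 0.3, -104.5]
wrist_force: [0.9, -0.6, 0.8]
opening: 0.0471
grasp_force: 0.0
```

Run:
```python
from h import *
togo([.4885,.241,.2],-104.6)
a=snap('wrist','w4.png')[1];s,b=snap('scene','s4.png')
print(proj(s,[.4885,.241,.032]),proj(s,[.4885,.241,.09]))
b=cv2.resize(b[110:260,340:490],(400,400),interpolation=cv2.INTER_CUBIC)
cv2.imwrite('pics/c4.png',np.hstack([a[:,120:520],b])[...,::-1])
```

```text
pos [489.  241.6 209.2] rot [-179.68    0.3  -104.53] t 14.55 F [ 0.9 -0.6  0.8] open 47.1 grip 0.0
slide [0.8 0.4 9.2]
turn [-0.32  0.3   0.07]
[400.17143207 161.60828648] [403.4197051  143.38590865]
```

View pics/c4.png

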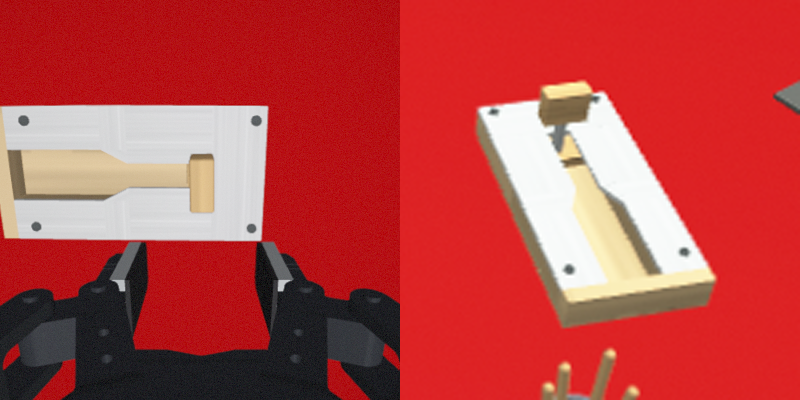

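The post stands upright at the closed end, crosswise (handle at crop (202,183)) with its foot under the lips. The gripper is clear.

```bash
python3 -c "
from workcell import bot
print(bot.job_done())"
```

```text
the job is handed in; nothing more can be done
None
```

The T-foot post stands upright, locked crosswise at the closed end of the jig slot and released; the round-foot post was not touched, and the job was handed in at about 15 s with no verdict shown.

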